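# Nest the rinsed porcelain vessels by the fluorimeter

## Robot

A 6-joint arm with a two-finger parallel gripper is mounted at the origin on the work surface. World frame = base frame: x ahead of the robot, y to its left, z up, the work surface at z = 0. Lengths are in m, angles in rad, forces in N, time in s.
With the tool pointing down it reaches from about 0.275 to 0.75 m from the base axis. Payload 10.2 kg.
Tool frame: the origin (TCP) lies at the very end of the fingers, on their centre line; the grasp point (between the pads) lies 19 mm behind it; z points along the fingers, y is the line along which they close (so a half turn about z gives the same grasp; the last joint's range is limited). The gripper opens to 88 mm and grips with 3 to 60 N. Pads are 18 mm wide; open, the fingers measure 123 mm over their backs; the gripper's body (75 mm by 187 mm) begins 45 mm behind the grasp point.
Start: joints at [-1.469, 0.313, 1.498, -0, 1.331, -0.223], TCP at [0.168, -0.498, 0.213] pointing down, gripper open.
Joint ranges: [-2.94, 2.94], [-0.97, 2.17], [0.19, 2.56], [-1.23, 4.37], [0.02, 3.11], [-2.88, 2.88]. Speed limits (rad/s): [2.39, 2.39, 3.01, 3.14, 3.14, 3.14].

## Interface

Orientations are given as a 3x3 rotation matrix whose columns are the frame's x, y, z axes.
In Python, from bench import ctrl, optics, ticket, spotter gives the robot as it stands.
- The arm moves only by the tool send_rows, never from a script. Its argument "steps" is one flat list of numbers, 5 for each row, row after row: the shift along the world's x, y, z as a fraction of full scale, then the turn about the world's z as a fraction of full scale, then the opening, from 0 (shut) to 1 (fully open). A call has 1 to 10 rows; each row is the pose to reach, as a shift and turn from the pose commanded when the call began, turning the shorter way round; what a row does not reach only later rows make up. Full scale, the value 1, is 0.3 m for a shift and 180 degrees for a turn. A row lasts 1/8 s, in which the tool goes at most 62.5 mm and 10.7 degrees, less where a joint would pass 70% of its speed; a pose out of reach is approached as far as the arm can. A call with a number of a shift or a turn outside -1 to 1 is refused whole. A call with a gripper value outside its range is refused whole. The fingers move at their own pace and stop on an object; the grip force is fixed at half the most. Time passes only in rows, so rows that repeat a pose let the fingers close. It gives the time, the measured TCP pose, the force, the opening and the grip force at its end, in the units of the state.
- ctrl.get_state(): the state, without advancing time (a new reading comes with each control period).
- optics.capture(name): name is "scene" or "top"; returns a dict with "frame" (480x640x3 uint8, blue, green, red), "mtx" (3x3 intrinsics, pixels), "world_from_camera" (4x4, takes a point from camera to world coordinates). Camera axes: x right, y up, looking along -z (the intrinsics and any distortion apply to the point x, -y, -z); pixel columns grow to the right and rows downward; lengths in m; the calibration is good to about 2 mm. A picture is of the moment at which its call begins. There is no depth.
- ticket.sign_off(): hands the job in; it is judged then, once.
Trained networks look in the newest picture that a camera, given by its name, has taken for a name from the list of things; names that differ only in an ending like _2 or _b are one class to them, and where a whole thing is asked for, a point or a joint stands for the part that bears it (a point fixed in the world has none). Each returns a list of dicts, best first, with "p" (0 to 1); they miss things now and then, are a little off and sometimes report something else, mostly with a low value. They report only what shows in the picture. A call takes as long as a camera call.
- spotter.boxes_of(camera, label): "position" ([x, y, z] in m, in world coordinates, good to about 4 mm: the middle of the surface that is visible of it).
- spotter.masks_of(camera, label): "mask" (480x640 bool, what is visible of it).
The state is a dict: "time_s": time; "joint_positions": joint angles; "joint_vel": joint speeds; "joint_torque": joint torques, N m; "eef_pos": TCP position; "eef_rot": TCP orientation; "contact_force": force on the tool from outside, world axes, zero at the start; "ft_torque": the same for the moment, N m; "grip_width": finger opening in m; "finger_force": force on a finger pad.
Only numpy, scipy, OpenCV 4.12 (cv2) and the standard library are available. Lean on these libraries where they do the work, as an engineer would, in place of code of your own. Each camera call takes 0.05 s, during which the arm holds its last target. There are 200 camera calls.

## Task

Nest the three straight-sided white porcelain vessels to clear the bench: first set the middle-sized beaker upright on the floor of the wide shallow dish, then stand the tall narrow cup upright inside the beaker. Set each one down gently rather than dropping it. The dish stays where it stands, and the mortar with its pestle is not part of the set and must be left alone.

Things in the scene. Friction and masses are not known exactly. Their poses are not given: they have to be found in the camera images.
- dish: wide shallow open dish, plain white porcelain, straight round wall: outer diameter 130 mm, height 45 mm, wall 4 mm, floor 5 mm thick. Loose (about 0.35 kg), stands on the bench. Origin at the centre of its underside, z up.
- beaker_center (a point): middle-sized open round beaker, plain white porcelain, straight wall, no spout: outer diameter 64 mm, height 80 mm, wall 3.5 mm (mouth 57 mm wide), floor 5 mm thick, about 0.16 kg. Stands upright on the bench. The point is on its axis half-way up, 40 mm above its underside; z along its axis, up.
- cup_center (a point): tall narrow open round cup, plain white porcelain, straight wall: outer diameter 34 mm, height 115 mm, wall 3 mm, floor 5 mm thick, about 0.09 kg. Stands upright on the bench. The point is on its axis half-way up, 57.5 mm above its underside; z along its axis, up.
- mortar: bystander: white porcelain mortar, a thick-walled bowl flaring from 60 mm at the foot to 100 mm at the rim, 55 mm high, with a pestle leaning in it that reaches about 65 mm sideways from the centre and 90 mm up. Origin at the centre of its underside. Leave it alone.

How it is judged:
On the way, in this order (a step that is already met when the one before it is completed fails the run):
1. the beaker stands upright on the floor of the dish (horizontal distance between beaker_center and dish below 0.035 m and z of beaker_center in the frame of dish below 0.053 m and angle between beaker_center's own z axis and vertical below 0.17 rad), for 0.2 s.
2. the cup stands upright on the floor of the beaker (all of step 1 and horizontal distance between cup_center and beaker_center below 0.02 m and z of cup_center in the frame of beaker_center below 0.0305 m and angle between cup_center's own z axis and vertical below 0.17 rad), for 0.2 s.
At the end, for the whole second after the job is handed in: Dish on the bench, level within 0.1 rad; beaker in it (axes within 35 mm), cup in the beaker (axes within 20 mm), each with its bottom within 8 mm of the floor it stands on, tilted under 0.17 rad and at rest (under 0.02 m/s) (all of step 2 and linear speed of each of beaker, cup below 0.02 m/s and angle between dish's own z axis and vertical below 0.1 rad and height (world z) of dish below 0.01 m); the robot touches nothing.
It fails at once if the beaker or the cup is dropped (moves faster than 0.6 m/s without the fingers on it, a fall of about 18 mm) ((linear speed of beaker above 0.6 m/s and contact force between the fingers and beaker below 0.01 N) or (linear speed of cup above 0.6 m/s and contact force between the fingers and cup below 0.01 N)).
It fails at once if the dish is moved more than 40 mm (distance of dish from where it was at the start of the episode above 0.04 m).
It fails at once if the mortar is moved more than 15 mm (distance of mortar from where it was at the start of the episode above 0.015 m).
It also fails if it takes over 64 s, if anything falls off the work surface, if the arm or the gripper's body presses on something with over 40 N, if the wrist force passes 120 N, or if a joint passes its speed limit or range.

## Working session

There is one attempt and no reset: what is moved stays moved. The work goes in short steps, Python scripts to look and compute and a tool call to move; the robot and the scene stay as the last step left them, time stands still between calls to the robot, and variables do not carry over. Pictures are saved under pics/ and viewed, at most 10 in all, crops included, and the job is handed in when it is done.

Besides the shell and the picture viewer there is one more tool, called as name(argument=value, ...) on one line, values as JSON. send_rows: Moves the arm, as the interface text tells. Shift numbers are shares of 0.3 m and turn numbers shares of 180 degrees, none past 1 either way. Its arguments: {"type":"object","properties":{"steps":{"type":"array"}},"required":["steps"]}

```bash
mkdir -p pics
cat > h.py <<'E'
import numpy as np, cv2
from bench import ctrl, optics, ticket, spotter
def cam(n,save=None):
    c=optics.capture(n)
    if save: cv2.imwrite('pics/'+save,c['frame'])
    return c
def proj(c,P):
    T=np.linalg.inv(c['world_from_camera']); p=T[:3,:3]@np.array(P,float)+T[:3,3]
    q=np.array(c['mtx'])@np.array([p[0],-p[1],-p[2]]); return q[:2]/q[2]
def ray(c,uv):
    d=np.linalg.inv(c['mtx'])@np.array([uv[0],uv[1],1.]); d=np.array([d[0],-d[1],-d[2]])
    W=np.array(c['world_from_camera']); return W[:3,3],W[:3,:3]@d
def atz(c,uv,z):
    o,d=ray(c,uv); return o+d*(z-o[2])/d[2]
E
python3 - <<'E'
from h import *
np.set_printoptions(precision=4,suppress=True)
ims=[]
for n in('scene','top'):
    c=cam(n,n+'0.png'); print(n,np.array(c['world_from_camera']),c['mtx'])
    for l in('dish','beaker_center','cup_center','mortar'):
        for b in spotter.boxes_of(n,l)[:3]: print(l,b['p'],np.array(b['position']),proj(c,b['position']))
s=ctrl.get_state();print(s['time_s'],s['eef_pos'],s['eef_rot'],s['grip_width'])
E
```

```text
scene [[ 0.8833 -0.2859  0.3714  0.8554]
 [ 0.4687  0.5317 -0.7054 -0.6801]
 [ 0.0042  0.7972  0.6037  0.6522]
 [ 0.      0.      0.      1.    ]] [[581.0981   0.     324.5981]
 [  0.     581.0981 243.7416]
 [  0.       0.       1.    ]]
dish 0.88 [0.5376 0.0911 0.0217] [368.1154 244.6766]
beaker_center 0.97 [ 0.5696 -0.1376  0.0542] [324.1142 316.5732]
cup_center 0.75 [ 0.5376 -0.309   0.0777] [237.2626 379.5003]
mortar 0.62 [0.499  0.2683 0.0465] [387.9088 182.3253]
top [[ 0.0004  0.991  -0.1339  0.4074]
 [-0.9999 -0.0018 -0.0168 -0.0049]
 [-0.0169  0.1339  0.9908  0.8341]
 [ 0.      0.      0.      1.    ]] [[458.0518   0.     321.9613]
 [  0.     458.0518 252.2143]
 [  0.       0.       1.    ]]
dish 0.6 [0.5452 0.0908 0.003 ] [277.6701 238.5701]
beaker_center 0.75 [ 0.568  -0.1233  0.0275] [395.8657 223.4623]
cup_center 0.64 [ 0.5344 -0.2884  0.0812] [500.9238 236.7575]
mortar 0.86 [0.4978 0.2849 0.0467] [163.1416 261.6068]
0.5 [ 0.1675 -0.4975  0.2133] [[ 0.9477  0.3191  0.    ]
 [ 0.3191 -0.9477  0.0001]
 [ 0.     -0.0001 -1.    ]] 0.08842367866898683
```

View pics/scene0.png

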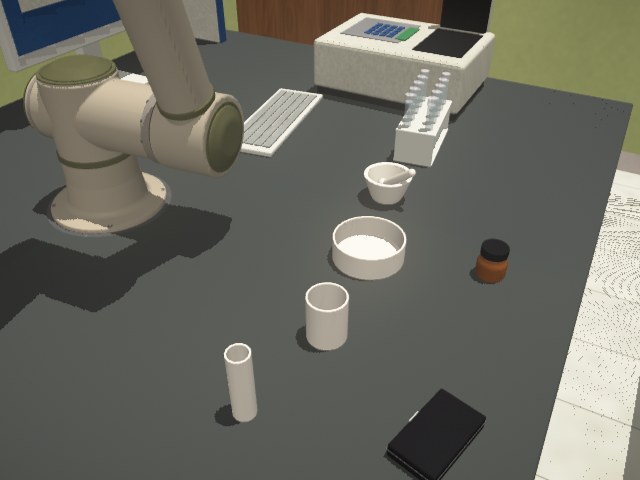

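View pics/top0.png

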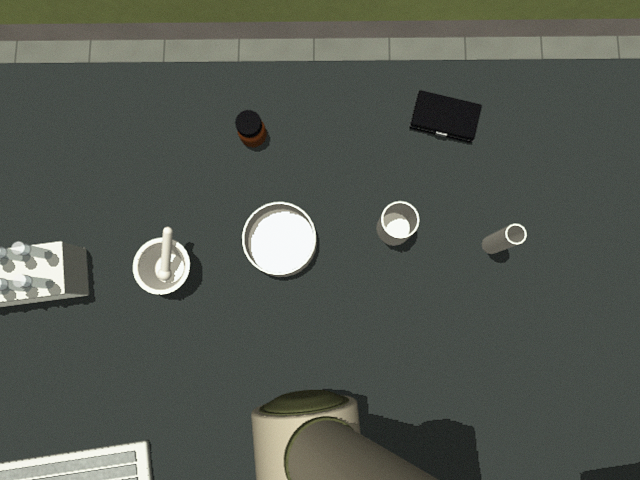

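The scene view shows the dish at about (369,247), the beaker rim at (327,298) and the cup rim at (238,353). In the top view the dish is at (280,239), the beaker rim at (398,221) and the cup rim at (515,235). The networks agree with both pictures, so I'll fit cylinder outlines to the masks in both views.

```bash
cat >> h.py <<'E'
from scipy.optimize import minimize
A=np.linspace(0,2*np.pi,60)
def sil(c,x,y,z0,z1,r):
    P=[proj(c,[x+r*np.cos(a),y+r*np.sin(a),z]) for z in(z0,z1) for a in A]
    h=cv2.convexHull(np.array(P,np.float32)*16)
    m=np.zeros((480,640),np.uint8); cv2.fillPoly(m,[np.round(h).astype(np.int32)],1,cv2.LINE_8,4); return m>0
def fit(views,x0,z0,z1,r,free=True):
    # views: [(cam,mask)]
    def cost(p):
        h=p[2] if free else z1
        return sum(1-(s&m).sum()/max((s|m).sum(),1) for c,m in views for s in[sil(c,p[0],p[1],z0,h,r)])
    p0=[x0[0],x0[1]]+([z1] if free else [])
    sx=[p0]+[[v+(.008 if i==j else 0) for j,v in enumerate(p0)] for i in range(len(p0))]
    o=minimize(cost,p0,method='Nelder-Mead',options=dict(initial_simplex=sx,xatol=1e-4,fatol=1e-4,maxiter=120)); return o.x,o.fun
E
python3 - <<'E'
from h import *
C={n:cam(n) for n in('scene','top')}
for l,x0,h,r in(('dish',(.54,.09),.045,.065),('beaker_center',(.555,-.13),.08,.032),('cup_center',(.53,-.3),.115,.017)):
    V=[(C[n],spotter.masks_of(n,l)[0]['mask']) for n in C]
    print(l,[int(m.sum()) for _,m in V],fit(V,x0,0,h,r), [fit([v],x0,0,h,r,False) for v in V])
E
```

```text
dish [3842, 4381] (array([0.54050264, 0.08662775, 0.0412758 ]), np.float64(0.06856983240223469)) [(array([0.53844618, 0.08854951]), np.float64(0.05159219945692417)), (array([0.5406964, 0.085884 ]), np.float64(0.031408980314089785))]
beaker_center [2650, 1386] (array([ 0.56416041, -0.12080634,  0.07793086]), np.float64(0.08604404984633918)) [(array([ 0.56395928, -0.12131141]), np.float64(0.03147877013177158)), (array([ 0.56293277, -0.12193646]), np.float64(0.07114093959731549))]
cup_center [2018, 869] (array([ 0.53365224, -0.29815589,  0.11314081]), np.float64(0.08958801206454914)) [(array([ 0.53303395, -0.29791428]), np.float64(0.041844983357108845)), (array([ 0.53373607, -0.29839946]), np.float64(0.05664488017429192))]
```

send_rows(steps=[0.83, 0.83, 0, 0, 1, 0.83, 0.83, 0, 0, 1, 0.83, 0.83, 0, 0, 1, 0.83, 0.83, 0, 0, 1, 0.83, 0.83, 0, 0, 1, 0.83, 0.83, 0, 0, 1, 0.83, 0.83, 0, 0, 1, 0.83, 0.83, 0, 0, 1])

```text
time_s: 1.9
eef_pos: [0.4162, -0.2489, 0.2133]
eef_rot: [[0.948, 0.319, -0.0], [0.319, -0.948, -0.0], [-0.0, 0.0, -1.0]]
contact_force: [-0.5, -0.6, 0.1]
grip_width: 0.0884
finger_force: 0.0
```

send_rows(steps=[0.1, 0.1, 0, 0, 1, 0.2, 0.2, 0, 0, 1, 0.3, 0.28, 0, 0, 1, 0.4, 0.35, 0, 0, 1, 0.492, 0.425, 0, 0, 1, 0.492, 0.425, 0, 0, 1, 0.492, 0.425, 0, 0, 1])

```text
time_s: 2.78
eef_pos: [0.5635, -0.1223, 0.2132]
eef_rot: [[0.948, 0.318, -0.001], [0.318, -0.948, -0.0], [-0.001, -0.0, -1.0]]
contact_force: [0.6, -0.3, 0.1]
grip_width: 0.0881
finger_force: 0.0
```

send_rows(steps=[0, 0, -0.15, 0, 1, 0, 0, -0.3, 0, 1, 0, 0, -0.4, 0, 1, 0, 0, -0.45, 0, 1, 0, 0, -0.5, 0, 1, 0, 0, -0.53, 0, 1, 0, 0, -0.557, 0, 1, 0, 0, -0.557, 0, 1])

```text
time_s: 3.78
eef_pos: [0.564, -0.121, 0.046]
eef_rot: [[0.948, 0.319, -0.0], [0.319, -0.948, 0.0], [-0.0, -0.0, -1.0]]
contact_force: [0.6, 0.5, -0.5]
grip_width: 0.0882
finger_force: 0.0
```

Run:
```python
from h import *
c=cam('scene');f=c['frame'];cv2.imwrite('pics/g1.png',cv2.resize(f[180:380,220:460],None,fx=3,fy=3)[:600,:720])
V=[(c,spotter.masks_of('scene','beaker_center')[0]['mask'])]
print(ctrl.get_state()['eef_pos'],V[0][1].sum())
```

```text
[ 0.56437148 -0.12112784  0.04662915] 1465
```

View pics/g1.png

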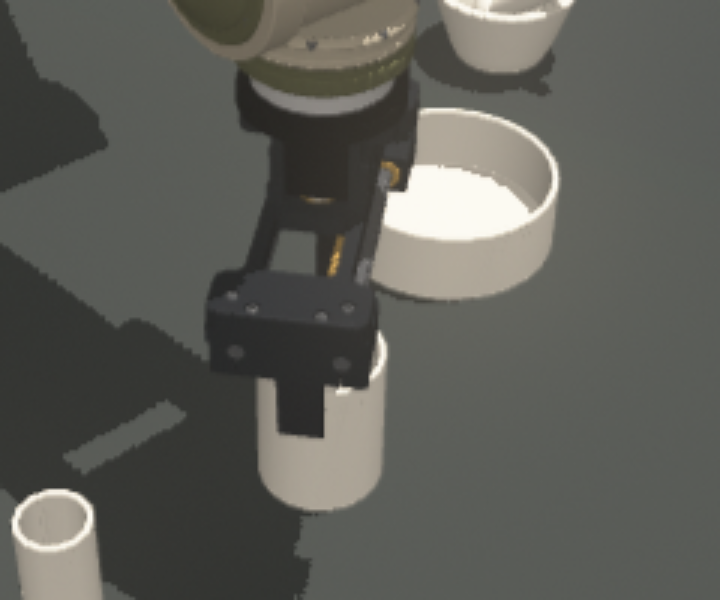

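The near finger is outside the beaker wall at crop pixel (300,405), and the beaker still stands upright. I'll close the gripper.

send_rows(steps=[0, 0, 0, 0, 0.8, 0, 0, 0, 0, 0.75, 0, 0, 0, 0, 0.7, 0, 0, 0, 0, 0.6, 0, 0, 0, 0, 0.5, 0, 0, 0, 0, 0.5, 0, 0, 0, 0, 0.5, 0, 0, 0, 0, 0.5])

```text
time_s: 4.88
eef_pos: [0.5643, -0.1213, 0.0464]
eef_rot: [[0.948, 0.319, 0.001], [0.319, -0.948, -0.0], [0.0, 0.001, -1.0]]
contact_force: [1.3, -3.6, 3.7]
grip_width: 0.0618
finger_force: 30.0
```

send_rows(steps=[0, 0, 0.03, 0, 0.5, 0, 0, 0.08, 0, 0.5, 0, 0, 0.15, 0, 0.5, 0, 0, 0.22, 0, 0.5, 0, 0, 0.28, 0, 0.5, 0, 0, 0.28, 0, 0.5, 0, 0, 0.28, 0, 0.5])

```text
time_s: 5.75
eef_pos: [0.5637, -0.1208, 0.1297]
eef_rot: [[0.948, 0.319, -0.001], [0.319, -0.948, 0.001], [-0.001, -0.001, -1.0]]
contact_force: [-0.2, -0.3, -2.6]
grip_width: 0.0619
finger_force: 30.0
```

Run:
```python
from h import *
C={n:cam(n) for n in('scene','top')}
f=C['scene']['frame'];cv2.imwrite('pics/g2.png',cv2.resize(f[150:350,220:460],None,fx=3,fy=3))
f=C['top']['frame'];cv2.imwrite('pics/g2t.png',cv2.resize(f[130:330,280:520],None,fx=3,fy=3))
s=ctrl.get_state();print(s['eef_pos'],s['eef_rot'],s['grip_width'])
for n in C:
    for b in spotter.boxes_of(n,'beaker_center')[:2]: print(n,b)
c=C['scene']
print(proj(c,[.564,-.121,.084]),proj(c,[.564,-.121,.164]))
```

```text
[ 0.56370186 -0.12085777  0.12940965] [[ 9.47727830e-01  3.19076420e-01 -1.48293981e-03]
 [ 3.19077656e-01 -9.47728327e-01  6.83213646e-04]
 [-1.18742670e-03 -1.12067354e-03 -9.99998667e-01]] 0.062102853391575535
scene {'position': [0.581, -0.1451, 0.1277], 'p': 0.9}
[326.14548733 293.44582107] [326.48452929 249.97934072]
```

View pics/g2.png

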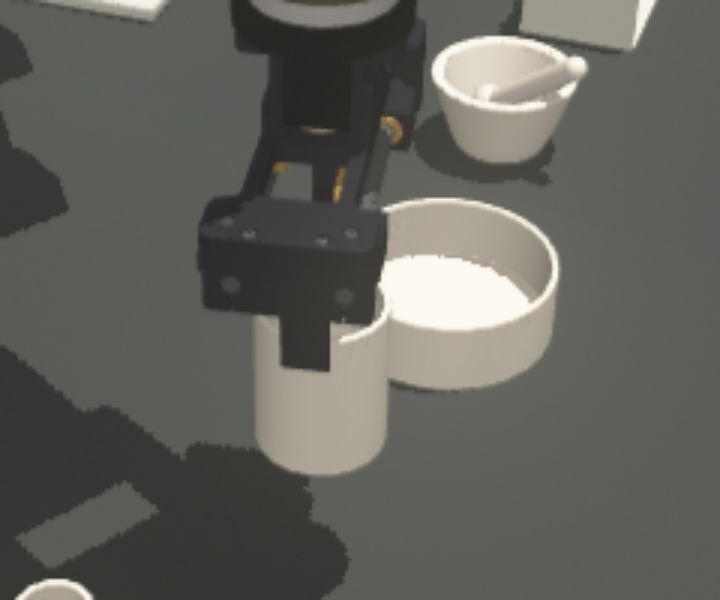

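The beaker is held upright, with its sides at crop x 256–387 and its base at y 475. That matches the predicted place, so I'll carry it to the dish.

send_rows(steps=[-0.01, 0.06, 0.01, 0, 0.5, -0.02, 0.16, 0.03, 0, 0.5, -0.03, 0.26, 0.03, 0, 0.5, -0.04, 0.36, 0.03, 0, 0.5, -0.05, 0.46, 0.03, 0, 0.5, -0.06, 0.56, 0.03, 0, 0.5, -0.07, 0.64, 0.03, 0, 0.5, -0.079, 0.693, 0.03, 0, 0.5, -0.079, 0.693, 0.03, 0, 0.5, -0.079, 0.693, 0.03, 0, 0.5])

```text
time_s: 7.2
eef_pos: [0.5405, 0.0864, 0.1392]
eef_rot: [[0.948, 0.319, 0.0], [0.319, -0.948, -0.0], [-0.0, 0.0, -1.0]]
contact_force: [-0.2, 0.4, -1.8]
grip_width: 0.0619
finger_force: 30.0
```

Run:
```python
from h import *
c=cam('scene');f=c['frame'].copy()
s=ctrl.get_state();x,y,z=s['eef_pos'];print(s['eef_pos'],s['grip_width'])
for q,h,r in(((x,y),z-.046,.032),((.54,.087),.045,.065),((.54,.087),.0,.065)):
    P=np.array([proj(c,[q[0]+r*np.cos(a),q[1]+r*np.sin(a),h]) for a in A])
    cv2.polylines(f,[np.round(P*16).astype(np.int32)],True,(0,0,255),1,cv2.LINE_AA,4)
cv2.imwrite('pics/g3.png',cv2.resize(f[120:320,260:500],None,fx=3,fy=3))
```

```text
[0.54052017 0.08618856 0.13922088] 0.06190976814224014
```

View pics/g3.png

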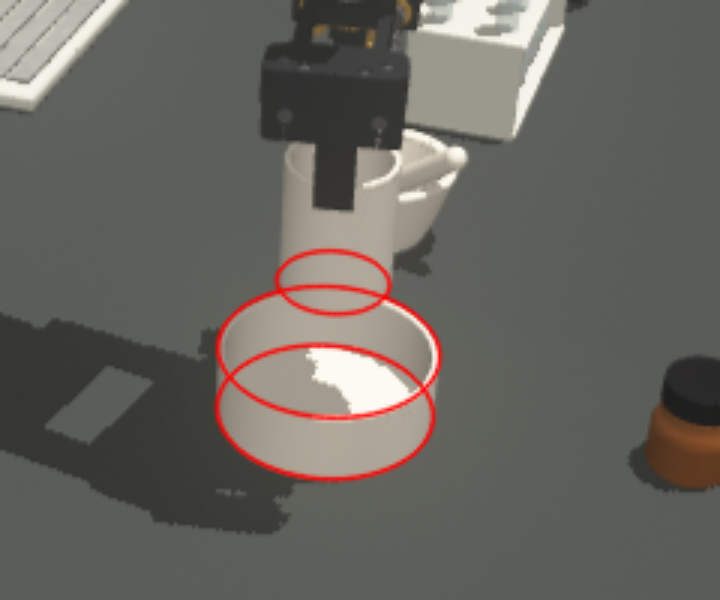

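The overlays for the dish and the beaker base match the picture, and the beaker is centred over the dish. I'll lower it to just above the floor.

send_rows(steps=[0, 0, -0.06, 0, 0.5, 0, 0, -0.13, 0, 0.5, 0, 0, -0.19, 0, 0.5, 0, 0, -0.24, 0, 0.5, 0, 0, -0.265, 0, 0.5, 0, 0, -0.28, 0, 0.5, 0, 0, -0.284, 0, 0.5, 0, 0, -0.284, 0, 0.5])

```text
time_s: 8.25
eef_pos: [0.5406, 0.0868, 0.0543]
eef_rot: [[0.948, 0.319, 0.001], [0.319, -0.948, 0.0], [0.001, 0.0, -1.0]]
contact_force: [-0.2, 0.4, -1.1]
grip_width: 0.0617
finger_force: 30.0
```

send_rows(steps=[0, 0, -0.004, 0, 0.5, 0, 0, -0.008, 0, 0.5, 0, 0, -0.011, 0, 0.5, 0, 0, -0.011, 0, 0.5])

```text
time_s: 8.75
eef_pos: [0.5408, 0.0869, 0.0514]
eef_rot: [[0.948, 0.319, 0.001], [0.319, -0.948, 0.0], [0.001, 0.0, -1.0]]
contact_force: [-0.6, -0.0, 5.8]
grip_width: 0.0615
finger_force: 30.0
```

send_rows(steps=[0, 0, 0, 0, 0.74, 0, 0, 0, 0, 0.8, 0, 0, 0, 0, 0.9, 0, 0, 0, 0, 1, 0, 0, 0, 0, 1, 0, 0, 0, 0, 1])

```text
time_s: 9.5
eef_pos: [0.5404, 0.0868, 0.0507]
eef_rot: [[0.948, 0.319, -0.0], [0.319, -0.948, 0.0], [-0.0, -0.0, -1.0]]
contact_force: [-0.0, -0.4, -0.1]
grip_width: 0.0881
finger_force: 0.0
```

send_rows(steps=[0, 0, 0.05, 0, 1, 0, 0, 0.15, 0, 1, 0, 0, 0.25, 0, 1, 0, 0, 0.4, 0, 1, 0, 0, 0.55, 0, 1, 0, -0.1, 0.55, 0, 1, 0, -0.3, 0.55, 0, 1, 0, -0.5, 0.55, 0, 1, 0, -0.66, 0.55, 0, 1, 0, -0.66, 0.55, 0, 1])

```text
time_s: 10.75
eef_pos: [0.5402, -0.1138, 0.2165]
eef_rot: [[0.949, 0.315, 0.001], [0.315, -0.949, -0.001], [0.0, 0.001, -1.0]]
contact_force: [-0.4, 1.0, 0.4]
grip_width: 0.088
finger_force: 0.0
```

Run:
```python
from h import *
C={n:cam(n) for n in('scene','top')}
f=C['scene']['frame'];cv2.imwrite('pics/g4.png',cv2.resize(f[150:350,260:500],None,fx=3,fy=3))
s=ctrl.get_state();print(s['eef_pos'],s['time_s'])
for l,x0,z0,h,r in(('dish',(.54,.087),0,.045,.065),('cup_center',(.533,-.298),0,.115,.017)):
  for n in C:
    M=spotter.masks_of(n,l)
    if M: print(n,l,M[0]['mask'].sum(),fit([(C[n],M[0]['mask'])],x0,z0,h,r,False))
for n in C: print([ (b['p'],b['position']) for b in spotter.boxes_of(n,'beaker_center')])
# beaker: upper part only
for n in C:
    M=spotter.masks_of(n,'beaker_center')
    if M: print(n,M[0]['mask'].sum(),[fit([(C[n],M[0]['mask'])],(.54,.087),z0,.085,.032,False) for z0 in(.02,.03,.04)])
```

```text
[ 0.54038125 -0.11089177  0.21643409] 10.85
scene dish 2455 (array([0.54010994, 0.0860426 ]), np.float64(0.3990208078335373))
top dish 2980 (array([0.5391875, 0.084375 ]), np.float64(0.34187845303867404))
scene cup_center 2004 (array([ 0.53418626, -0.29911372]), np.float64(0.04662226450999052))
[(0.95, [0.5431, 0.0655, 0.0608])]
[(0.92, [0.5421, 0.0899, 0.0268])]
scene 1669 [(array([0.5417041 , 0.08734033]), np.float64(0.0716284275321768)), (array([0.54274628, 0.08185394]), np.float64(0.08753623188405801)), (array([0.54587854, 0.07519055]), np.float64(0.1690962099125365))]
top 1259 [(array([0.54102869, 0.0869187 ]), np.float64(0.10199714693295292)), (array([0.53947266, 0.08713281]), np.float64(0.08242159008023342)), (array([0.53936102, 0.08551463]), np.float64(0.07360594795539033))]
```

View pics/g4.png

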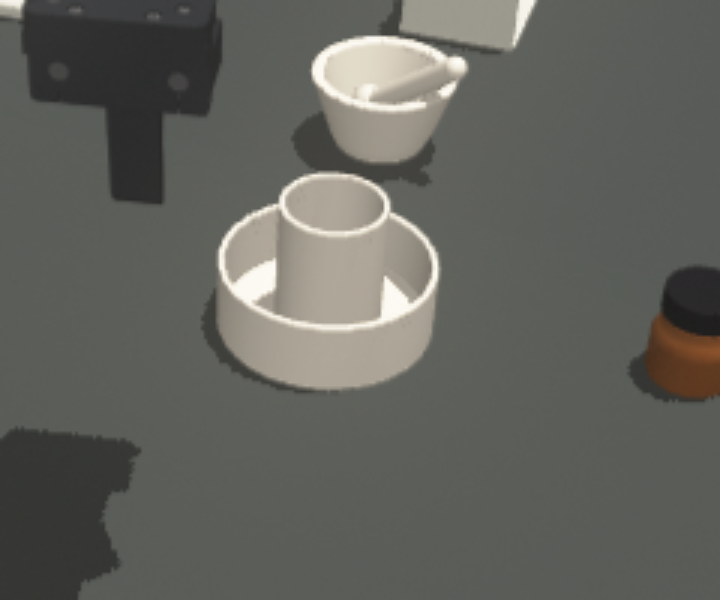

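The beaker stands centred in the dish, rim at crop (333,205). Now for the cup.

send_rows(steps=[0, -0.15, 0, 0, 1, -0.01, -0.3, 0, 0, 1, -0.02, -0.45, 0, 0, 1, -0.022, -0.55, 0, 0, 1, -0.022, -0.625, 0, 0, 1, -0.022, -0.625, 0, 0, 1, -0.022, -0.625, 0, 0, 1])

```text
time_s: 12.12
eef_pos: [0.5339, -0.2977, 0.2157]
eef_rot: [[0.947, 0.32, -0.0], [0.32, -0.947, 0.0], [-0.0, -0.0, -1.0]]
contact_force: [0.0, 1.3, -0.6]
grip_width: 0.0881
finger_force: 0.0
```

send_rows(steps=[0, 0, -0.12, 0, 1, 0, 0, -0.22, 0, 1, 0, 0, -0.3, 0, 1, 0, 0, -0.37, 0, 1, 0, 0, -0.42, 0, 1, 0, 0, -0.455, 0, 1, 0, 0, -0.455, 0, 1])

```text
time_s: 13.0
eef_pos: [0.5338, -0.2983, 0.0789]
eef_rot: [[0.948, 0.319, -0.0], [0.319, -0.948, 0.0], [-0.0, -0.001, -1.0]]
contact_force: [1.5, -0.6, -0.2]
grip_width: 0.0884
finger_force: 0.0
```

send_rows(steps=[0, 0, 0, 0, 0.8, 0, 0, 0, 0, 0.65, 0, 0, 0, 0, 0.5, 0, 0, 0, 0, 0.42, 0, 0, 0, 0, 0.36, 0, 0, 0, 0, 0.3, 0, 0, 0, 0, 0.2, 0, 0, 0, 0, 0.2, 0, 0, 0, 0, 0.2, 0, 0, 0, 0, 0.2])

```text
time_s: 14.25
eef_pos: [0.5339, -0.2987, 0.0793]
eef_rot: [[0.948, 0.319, 0.0], [0.319, -0.948, -0.0], [0.0, 0.0, -1.0]]
contact_force: [0.6, -0.0, -0.6]
grip_width: 0.0331
finger_force: 30.0
```

send_rows(steps=[0, 0, 0.02, 0, 0.2, 0, 0, 0.08, 0, 0.2, 0, 0, 0.18, 0, 0.2, 0, 0, 0.28, 0, 0.2, 0, 0, 0.36, 0, 0.2, 0, 0, 0.42, 0, 0.2, 0, 0, 0.44, 0, 0.2, 0, 0, 0.44, 0, 0.2])

```text
time_s: 15.25
eef_pos: [0.5338, -0.2986, 0.2116]
eef_rot: [[0.948, 0.319, 0.0], [0.319, -0.948, -0.0], [0.0, 0.0, -1.0]]
contact_force: [-0.2, -0.1, -1.9]
grip_width: 0.0333
finger_force: 30.0
```

send_rows(steps=[0.004, 0.04, 0, 0, 0.2, 0.008, 0.12, 0, 0, 0.2, 0.012, 0.22, 0, 0, 0.2, 0.016, 0.32, 0, 0, 0.2, 0.018, 0.42, 0, 0, 0.2, 0.02, 0.52, 0, 0, 0.2, 0.022, 0.62, 0, 0, 0.2, 0.022, 0.7, 0, 0, 0.2, 0.022, 0.75, 0, 0, 0.2, 0.022, 0.75, 0, 0, 0.2])

```text
time_s: 16.5
eef_pos: [0.5403, -0.0725, 0.2112]
eef_rot: [[0.947, 0.321, -0.0], [0.321, -0.947, 0.0], [-0.0, -0.0, -1.0]]
contact_force: [-0.2, -0.9, -0.3]
grip_width: 0.0331
finger_force: 30.0
```

send_rows(steps=[0, 0.06, 0, 0, 0.2, 0, 0.16, 0, 0, 0.2, 0, 0.26, 0, 0, 0.2, 0, 0.36, 0, 0, 0.2, 0, 0.44, 0, 0, 0.2, 0, 0.5, 0, 0, 0.2, 0, 0.535, 0, 0, 0.2, 0, 0.535, 0, 0, 0.2, 0, 0.535, 0, 0, 0.2])

```text
time_s: 17.62
eef_pos: [0.5405, 0.0862, 0.2112]
eef_rot: [[0.948, 0.318, 0.0], [0.318, -0.948, -0.0], [-0.0, 0.0, -1.0]]
contact_force: [-0.5, -0.3, -1.1]
grip_width: 0.0331
finger_force: 30.0
```

Run:
```python
from h import *
C={n:cam(n) for n in('scene','top')}
c=C['scene'];f=c['frame'].copy()
s=ctrl.get_state();x,y,z=s['eef_pos'];print(s['eef_pos'],s['grip_width'],s['contact_force'])
for q,h,r in(((x,y),z-.0793,.017),((.5405,.087),.085,.032),((.54,.087),.045,.065)):
    P=np.array([proj(c,[q[0]+r*np.cos(a),q[1]+r*np.sin(a),h]) for a in A])
    cv2.polylines(f,[np.round(P*16).astype(np.int32)],True,(0,0,255),1,cv2.LINE_AA,4)
cv2.imwrite('pics/g5.png',cv2.resize(f[100:300,260:500],None,fx=3,fy=3))
M=spotter.masks_of('scene','beaker_center');print(fit([(c,M[0]['mask'])],(.54,.087),.02,.085,.032,False),M[0]['mask'].sum())
```

```text
[0.54048957 0.08624086 0.21121139] 0.03307135086481664 [ 0.09809163  0.58447812 -0.68752853]
(array([0.54103705, 0.08602182]), np.float64(0.03231106243154436)) 1804
```

View pics/g5.png

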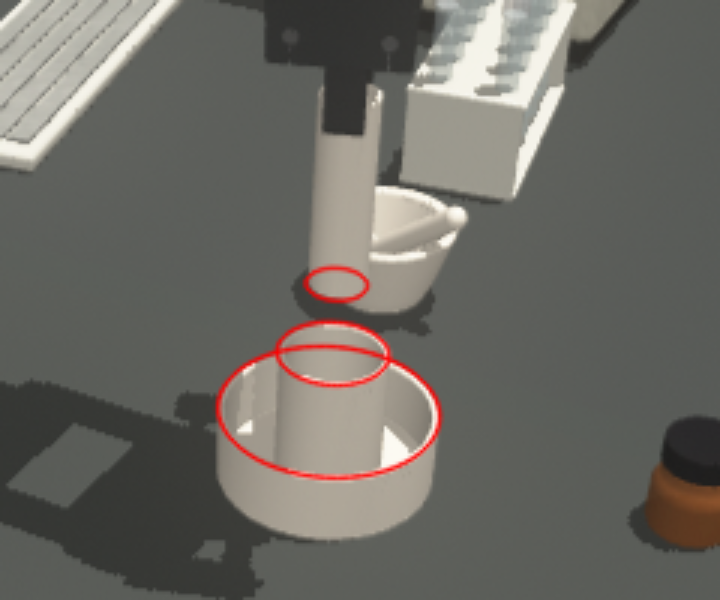

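The cup hangs upright over the beaker mouth, and its base overlay at crop (337,285) lines up. I'll lower it in.

send_rows(steps=[0, 0, -0.05, 0, 0.2, 0, 0, -0.12, 0, 0.2, 0, 0, -0.19, 0, 0.2, 0, 0, -0.25, 0, 0.2, 0, 0, -0.31, 0, 0.2, 0, 0, -0.355, 0, 0.2, 0, 0, -0.38, 0, 0.2, 0, 0, -0.393, 0, 0.2, 0, 0, -0.397, 0, 0.2, 0, 0, -0.397, 0, 0.2])

```text
time_s: 19.02
eef_pos: [0.5406, 0.0869, 0.0924]
eef_rot: [[0.948, 0.319, 0.001], [0.319, -0.948, -0.0], [0.001, 0.0, -1.0]]
contact_force: [-0.4, -0.2, 0.1]
grip_width: 0.0332
finger_force: 30.0
```

send_rows(steps=[0, 0, -0.004, 0, 0.2, 0, 0, -0.008, 0, 0.2, 0, 0, -0.011, 0, 0.2, 0, 0, -0.011, 0, 0.2])

```text
time_s: 19.52
eef_pos: [0.5407, 0.0868, 0.0892]
eef_rot: [[0.948, 0.319, 0.001], [0.319, -0.948, -0.0], [0.001, 0.0, -1.0]]
contact_force: [-0.9, 0.2, 2.9]
grip_width: 0.033
finger_force: 30.0
```

send_rows(steps=[0, 0, 0, 0, 0.42, 0, 0, 0, 0, 0.5, 0, 0, 0, 0, 0.65, 0, 0, 0, 0, 0.8, 0, 0, 0, 0, 0.8, 0, 0, 0, 0, 0.8])

```text
time_s: 20.27
eef_pos: [0.5404, 0.0868, 0.0888]
eef_rot: [[0.948, 0.319, -0.0], [0.319, -0.948, 0.0], [-0.0, -0.0, -1.0]]
contact_force: [0.9, 0.7, -0.3]
grip_width: 0.0705
finger_force: 0.0
```

send_rows(steps=[0, 0, 0.05, 0, 0.8, 0, 0, 0.15, 0, 0.8, 0, 0, 0.3, 0, 0.8, 0, 0, 0.45, 0, 0.8, 0, -0.15, 0.5, 0, 0.8, 0, -0.3, 0.5, 0, 0.8, 0, -0.45, 0.5, 0, 0.8, 0, -0.6, 0.5, 0, 0.8, 0, -0.6, 0.5, 0, 0.8, 0, -0.6, 0.5, 0, 0.8])

```text
time_s: 21.52
eef_pos: [0.5404, -0.0926, 0.2395]
eef_rot: [[0.948, 0.319, 0.001], [0.319, -0.948, 0.0], [0.001, 0.0, -1.0]]
contact_force: [0.2, 0.5, -0.4]
grip_width: 0.0704
finger_force: 0.0
```

Run:
```python
from h import *
c=cam('scene')
cv2.imwrite('pics/g6.png',cv2.resize(c['frame'][150:350,260:500],None,fx=3,fy=3))
print(proj(c,[.5405,.087,.125]))
```

```text
[371.71135539 197.51960053]
```

View pics/g6.png

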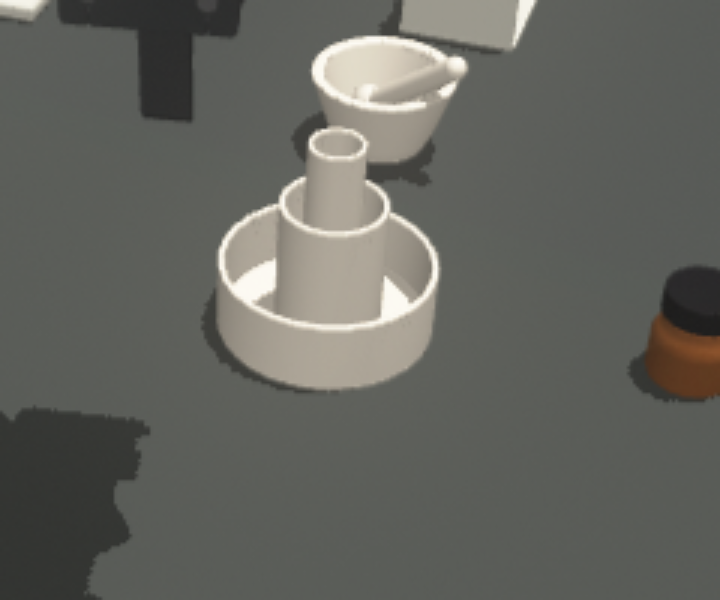

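The cup stands upright in the beaker, with its rim centre at crop (337,144) against a predicted (335,143). The gripper is clear of everything.

```bash
python3 -c "
from bench import ticket
print(ticket.sign_off())"
```

```text
the job is handed in; nothing more can be done
None
```

The beaker now stands upright in the dish and the cup upright inside the beaker, each set down gently; the mortar was left alone, and I handed the job in at about 21.5 s without getting a verdict back.

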